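# Carry the two-vial carrier to its tray by the handle

### The arm

A 6-joint arm with a two-finger parallel gripper is mounted at the origin on a cart in front of the work surface, level with it; the furniture and walls round the work are solid. World frame = base frame: x ahead of the robot, y to its left, z up, the work surface at z = 0. Lengths are in m, angles in rad, forces in N, time in s.
With the tool pointing down it reaches from about 0.275 to 0.85 m from the base axis. Payload 19 kg.
Tool frame: the origin (TCP) lies on the centre line of the jaws, within the pads' length; the fingertips stand 8 mm ahead of it and the grasp point (between the pads) lies 11 mm behind it; z points along the fingers, y is the line along which they close (so a half turn about z gives the same grasp; the last joint's range is limited). The gripper opens to 85 mm and grips with 20 to 120 N. Pads are 22 mm wide; open, the fingers measure 114 mm over their backs; the gripper's body (76 mm by 85 mm) begins 54 mm behind the grasp point. The pads swing forward as they close: fully open they stand 13 mm farther back than shut.
Start: joints at [-1.418, 0.15, 1.437, -0, 1.554, -0.134], TCP at [0.163, -0.551, 0.209] pointing down, gripper open.
Joint ranges: [-2.8, 2.8], [-0.68, 2.1], [0.12, 2.68], [-1.39, 4.53], [0.16, 2.79], [-2.81, 2.81]. Speed limits (rad/s): [1.89, 1.89, 2.22, 3.01, 3.01, 3.01].

### API

Orientations are given as a rotation vector (axis times angle).
In Python, from bench import manip gives the robot as it stands.
- The arm moves only by the tool arm_command, never from a script. Its argument "moves" is a list of rows, each an object of numbers: "x", "y", "z": the shift along the tool's x, y, z in mm; "rx", "ry", "rz": the turn, a rotation vector about the tool's x, y, z in degrees. A call has 1 to 12 rows; each row is the pose to reach, as a shift and turn from the pose commanded when the call began, along the tool's axes at that moment; what a row does not reach only later rows make up. A row lasts 1/8 s, in which the tool goes at most 62.5 mm and 10.7 degrees, less where a joint would pass 70% of its speed; a pose out of reach is approached as far as the arm can. A call with a gripper value outside its range is refused whole. "hand" is the opening, from -1 (shut) to 1 (fully open), so that 0 is half open, set as the call begins (left out, the last holds). The fingers move at their own pace and stop on an object; "newtons" is the grip in N (left out, the last holds). Time passes only in rows, so rows that repeat a pose let the fingers close. It gives the time, the measured TCP pose, the force, the opening and the grip force at its end, in the units of the state.
- manip.sense(): the state, without advancing time (a new reading comes with each control period).
- manip.capture(name): name is "side" or "top" or "wrist"; returns a dict with "color" (400x640x3 uint8, red, green, blue), "fx", "fy", "cx", "cy" (pixels), "pose" (4x4, takes a point from camera to world coordinates). Camera axes: x right, y up, looking along -z (the intrinsics and any distortion apply to the point x, -y, -z); pixel columns grow to the right and rows downward; lengths in m; the calibration is good to about 2 mm. A picture is of the moment at which its call begins. There is no depth.
- manip.close_job(): hands the job in; it is judged then, once.
Trained networks look in a picture, given as the dict that the camera call returned (one of the last four; its "shot" number tells which), for a name from the list of things; names that differ only in an ending like _2 or _b are one class to them, and where a whole thing is asked for, a point or a joint stands for the part that bears it (a point fixed in the world has none). Each returns a list of dicts, best first, with "score" (0 to 1); they miss things now and then, are a little off and sometimes report something else, mostly with a low value. They report only what shows in the picture. A call takes as long as a camera call.
- manip.cut_out(thing, picture): "pixels" (400x640 bool, what is visible of it).
- manip.spot_point(thing, picture): "at" ([x, y, z] in m, in world coordinates, good to about 4 mm: a listed point, or the origin of a listed thing).
The state is a dict: "clock": time; "qpos": joint angles; "qd": joint speeds; "joint_efforts": joint torques, N m; "eef_pos": TCP position; "orientation": TCP orientation; "contact_force": force on the tool from outside, world axes, zero at the start; "ft_torque": the same for the moment, N m; "gripper_width": opening from 0.0 (shut) to 1.0 (fully open); "grip_force": force on a finger pad.
Only numpy, scipy, OpenCV 4.12 (cv2) and the standard library are available. Lean on these libraries where they do the work, as an engineer would, in place of code of your own. Each camera call takes 0.05 s, during which the arm holds its last target. There are 200 camera calls.

### The job

Lift the vial carrier that holds two vials by its handle bar, well clear of the bench, and set it down in the empty shallow tray, lengthwise with the tray, so that it stands flat on the tray floor with both vials still upright in it; then let go. Keep hold of it until it is down rather than dropping it, carry it level, and do not disturb the shorter carrier with the single vial.

Things in the scene. Friction and masses are not known exactly. Their poses are not given: they have to be found in the camera images.
- pair_carrier: An aluminium block, 120 mm long (along its x), 56 mm wide (y) and 20 mm high, with two vials standing in its pockets; a flat upright cheek (34 mm wide, 5 mm thick) stands at each end of its length and a straight steel handle bar joins them above. Overall height 107 mm; about 0.28 kg with the handle, loose on the bench. The carrier to move. Origin: centre of its underside; z up, x along its length and its handle (either end may face the robot).
- pair_carrier_handle: Steel handle bar of the two-vial carrier, rigidly part of it: 108 mm long along x between the cheeks, 14 mm wide (y) and 14 mm high with rounded edges. Origin: centre of the bar, 100 mm above the carrier's underside; same axes as the carrier. The tops of the vials are 37 mm below its underside.
- vial_a: Amber vial with white cap, 23 mm across, 52 mm high, 25 g, standing loose in one pocket (27 mm wide, 16 mm deep, floor 4 mm above the carrier's underside; centre 26 mm from the carrier's centre along -x). Its top is 56 mm above the carrier's underside. Origin: centre of its underside, z up.
- vial_b: The same kind of vial in the other pocket of the two-vial carrier (26 mm along +x). Origin: centre of its underside, z up.
- single_carrier: An aluminium block, 80 mm long (along its x), 56 mm wide (y) and 20 mm high, with one vial standing in its pocket; a flat upright cheek (34 mm wide, 5 mm thick) stands at each end of its length and a straight steel handle bar joins them above. Overall height 107 mm; about 0.28 kg with the handle, loose on the bench. A bystander, to be left where it is. Origin: centre of its underside; z up, x along its length and its handle (either end may face the robot).
- tray: Shallow empty rectangular tray of grey painted metal, fixed to the bench: outside 166 mm (x) by 102 mm (y) and 12 mm high, walls 4 mm, inside 158 by 94 mm, its floor 4 mm above the bench. Origin: centre of its underside on the bench; z up, x along its length. The two-vial carrier fits with about 19 mm to spare on every side; either end may face either way.
- enclosure_corner (a point): A point on the bench at the near left foot of the tall black enclosure (over 0.25 m high) that fills the right rear of the bench. From here its front runs to the right and about 50 mm nearer the robot over 0.25 m. It is only an obstacle: swing in and carry in front of it.

How it is judged:
By the outcome, as a careful person would: the job done as asked, in the order asked, and still so for the second after the job is handed in, with the robot touching nothing.
It also fails if it takes over 42 s, if anything falls off the work surface, if the arm or the gripper's body presses on something with over 40 N, if the wrist force passes 120 N, or if a joint passes its speed limit or range.

## Working session

There is one attempt and no reset: what is moved stays moved. The work goes in short steps, Python scripts to look and compute and a tool call to move; the robot and the scene stay as the last step left them, time stands still between calls to the robot, and variables do not carry over. Pictures are saved under pics/ and viewed, at most 13 in all, crops included, and the job is handed in when it is done.

Besides the shell and the picture viewer there is one more tool, called after "Request:" as name([rows], argument=value, ...), one row to a line, values as JSON. arm_command: Moves the arm, as the interface text tells. Its arguments: {"type":"object","properties":{"moves":{"type":"array","items":{"type":"object","properties":{"x":{"type":"number"},"y":{"type":"number"},"z":{"type":"number"},"rx":{"type":"number"},"ry":{"type":"number"},"rz":{"type":"number"}}}},"hand":{"type":"number"},"newtons":{"type":"number"}},"required":["moves"]}

```bash
mkdir -p pics; cat > h.py <<'E'
import cv2,numpy as np
from bench import manip
from scipy.spatial.transform import Rotation as R
def ray(p,u,v):
    T=np.array(p["pose"]);d=np.array([(u-p["cx"])/p["fx"],-(v-p["cy"])/p["fy"],-1.]);return T[:3,3],T[:3,:3]@d
def at(p,u,v,z):
    o,d=ray(p,u,v);return o+d*(z-o[2])/d[2]
E
python3 - <<'E'
from h import *
for n in ("top","side"):
    p=manip.capture(n);cv2.imwrite(f"pics/{n}1.png",p["color"][...,::-1])
    print(n,np.round(p["pose"],3).tolist(),p["fx"],{k:v for k,v in p.items() if k not in("color","pose")})
    for t in ["pair_carrier","pair_carrier_handle","vial_a","single_carrier","tray","enclosure_corner"]:
        print(t,[(round(s["score"],2),np.round(s["at"],3).tolist()) for s in manip.spot_point(t,p)[:3]])
    for t,z in [("pair_carrier_handle",.107),("tray",.012)]:
        for c in manip.cut_out(t,p)[:2]:
            m=c["pixels"].astype(np.uint8);ys,xs=np.nonzero(m)
            (a,b),wh,ang=cv2.minAreaRect(np.c_[xs,ys].astype(np.float32))
            bx=cv2.boxPoints(((a,b),wh,ang))
            print(t,round(c["score"],2),len(xs),[np.round([*q,*at(p,*q,z)[:2]],3).tolist() for q in bx])
s=manip.sense();print(s["clock"],s["eef_pos"],s["orientation"])
print(R.from_rotvec(s["orientation"]).as_matrix().round(3))
E
```

```text
top [[-0.016, 0.98, -0.2, 0.207], [-1.0, -0.016, 0.003, 0.029], [-0.001, 0.2, 0.98, 1.403], [0.0, 0.0, 0.0, 1.0]] 458.805186225779 {'fx': 458.805186225779, 'fy': 458.805186225779, 'cx': 318.3358579066241, 'cy': 200.78856061612805, 'shot': 1}
pair_carrier [(0.76, [0.498, 0.038, 0.0])]
pair_carrier_handle [(0.76, [0.497, 0.043, 0.098])]
vial_a []
single_carrier []
tray [(0.81, [0.501, 0.307, 0.001])]
enclosure_corner []
pair_carrier_handle 0.72 1762 [[209.044, 175.664, 0.552, 0.344], [242.761, 173.416, 0.557, 0.245], [246.283, 226.248, 0.401, 0.233], [212.566, 228.496, 0.397, 0.329]]
pair_carrier_handle 0.56 196 [[307.426, 174.257, 0.552, 0.057], [313.96, 173.604, 0.553, 0.038], [317.564, 209.644, 0.446, 0.029], [311.03, 210.297, 0.445, 0.048]]
tray 0.75 1743 [[209.913, 175.095, 0.579, 0.364], [244.025, 173.544, 0.583, 0.257], [246.445, 226.798, 0.414, 0.247], [212.334, 228.348, 0.411, 0.351]]
side [[0.999, 0.029, -0.014, 0.461], [-0.026, 0.503, -0.864, -0.756], [-0.018, 0.864, 0.503, 0.545], [0.0, 0.0, 0.0, 1.0]] 396.24846892773814 {'fx': 396.24846892773814, 'fy': 396.24846892773814, 'cx': 315.8824729850956, 'cy': 197.48615920641484, 'shot': 2}
pair_carrier [(0.69, [0.502, 0.04, -0.001])]
pair_carrier_handle [(0.72, [0.5, 0.044, 0.101])]
vial_a [(0.63, [0.527, 0.047, -0.0]), (0.54, [0.475, 0.04, 0.002])]
single_carrier [(0.96, [0.44, -0.254, -0.003])]
tray [(0.94, [0.494, 0.307, 0.001])]
enclosure_corner []
pair_carrier_handle 0.56 336 [[304.665, 185.963, 0.448, 0.051], [350.8, 183.4, 0.556, 0.057], [351.265, 191.763, 0.553, 0.017], [305.129, 194.326, 0.449, 0.012]]
tray 0.8 1063 [[293.801, 165.815, 0.412, 0.359], [351.408, 163.6, 0.592, 0.363], [352.176, 183.57, 0.58, 0.232], [294.569, 185.786, 0.417, 0.229]]
0.9 [ 0.16262711 -0.55151042  0.20878795] [-3.10931384e+00 -4.48941884e-01  3.39896977e-05]
[[ 0.959  0.283 -0.   ]
 [ 0.283 -0.959  0.   ]
 [-0.    -0.    -1.   ]]
```

View pics/top1.png

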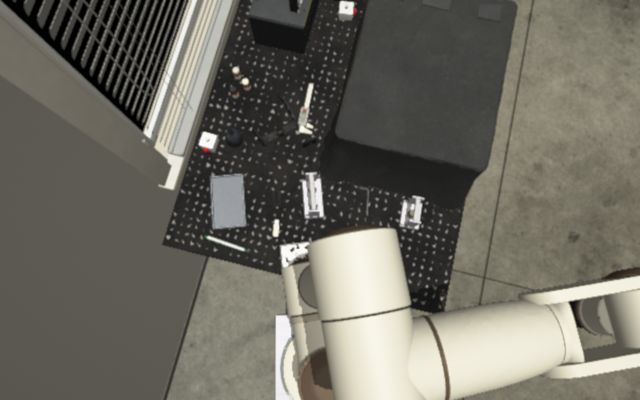

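View pics/side1.png

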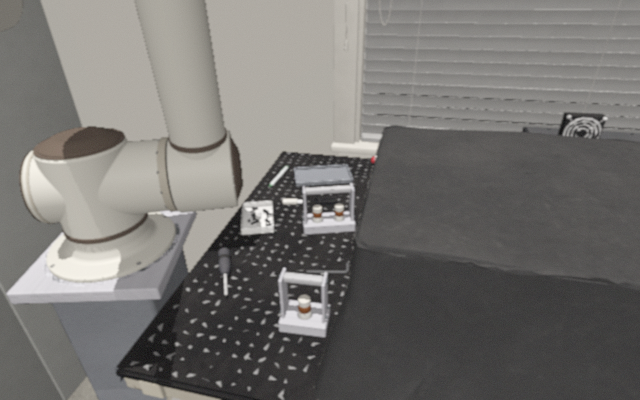

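The top view shows the pair carrier at about (313,195), the tray at (228,200), the single carrier at (411,212), and the enclosure front running through (322,172). The side view agrees. I'll swing in front of the enclosure to a point above the handle.

Request:
arm_command([
  {"x": 25,"y": -24,"rz": 1},
  {"x": 65,"y": -63,"rz": 2},
  {"x": 105,"y": -102,"rz": 3},
  {"x": 147,"y": -142,"rz": 4},
  {"x": 189,"y": -182,"rz": 5},
  {"x": 231,"y": -222,"rz": 6},
  {"x": 273,"y": -262,"rz": 7},
  {"x": 315,"y": -302,"rz": 8},
  {"x": 357,"y": -342,"rz": 9},
  {"x": 399,"y": -382,"rz": 10},
  {"x": 441,"y": -422,"rz": 11},
  {"x": 471,"y": -454,"rz": 12},
], hand=1)

```text
schema error: expected keys x, y, z, rx, ry, rz
```

Request:
arm_command([
  {"x": 10,"y": -10},
  {"x": 20,"y": -20},
  {"x": 20,"y": -20},
  {"x": 20,"y": -20},
])

```text
schema error: expected keys x, y, z, rx, ry, rz
```

```bash
python3 - <<'E'
from h import *
p=manip.capture("wrist");cv2.imwrite("pics/wr1.png",p["color"][...,::-1])
for t in ["pair_carrier","pair_carrier_handle","tray","vial_a"]:
    print(t,[(round(s["score"],2),np.round(s["at"],3).tolist()) for s in manip.spot_point(t,p)[:3]])
for c in manip.cut_out("pair_carrier_handle",p)[:1]:
    ys,xs=np.nonzero(c["pixels"]);bx=cv2.boxPoints(cv2.minAreaRect(np.c_[xs,ys].astype(np.float32)))
    print(round(c["score"],2),len(xs),[np.round([*q,*at(p,*q,.107)[:2]],3).tolist() for q in bx])
s=manip.sense();print(s["clock"],s["eef_pos"],s["qpos"])
print(R.from_rotvec(s["orientation"]).as_matrix().round(3))
E
```

```text
pair_carrier []
pair_carrier_handle []
tray []
vial_a []
1.2 [ 0.16262908 -0.55148047  0.20877738] [-1.41801382e+00  1.50497253e-01  1.43738143e+00  1.60150368e-05
  1.55384628e+00 -1.34014791e-01]
[[ 0.959  0.283 -0.   ]
 [ 0.283 -0.959  0.   ]
 [ 0.    -0.    -1.   ]]
```

View pics/wr1.png

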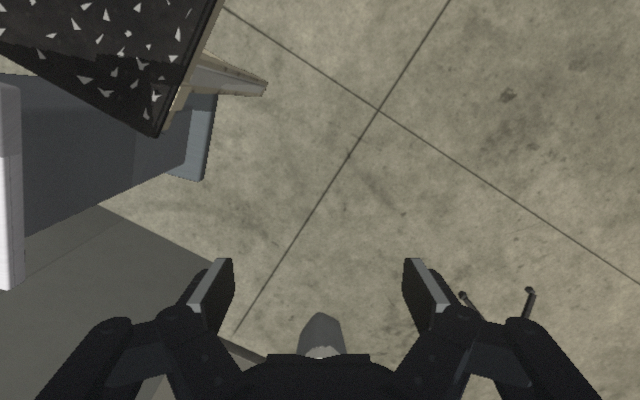

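The wrist view shows only floor, since the moves were refused: every row needs all six keys. I'll check the wrist camera offset and the enclosure corner before moving.

```bash
python3 - <<'E'
from h import *
s=manip.sense();Rt=R.from_rotvec(s["orientation"]).as_matrix()
p=manip.capture("wrist");T=np.array(p["pose"]);print("cam in tool",Rt.T@(T[:3,3]-s["eef_pos"]),(Rt.T@T[:3,:3]).round(2).tolist())
p=manip.capture("top")
for q in [(322,172),(332,178),(400,195),(465,207)]: print(q,at(p,*q,0).round(3))
print(at(p,337,137,.26).round(3),at(p,485,170,.26).round(3))
E
```

```text
cam in tool [ 8.33436466e-02 -6.20158002e-05 -1.65719162e-01] [[0.0, 0.95, 0.32], [1.0, 0.0, -0.0], [-0.0, 0.32, -0.95]]
(322, 172) [ 0.587  0.013 -0.   ]
(332, 178) [ 0.567 -0.018  0.   ]
(400, 195) [ 0.508 -0.23   0.   ]
(465, 207) [ 0.467 -0.43   0.   ]
[ 0.611 -0.025  0.26 ] [ 0.515 -0.404  0.26 ]
```

The enclosure corner is near (0.587, 0.013). The wrist camera sits 83 mm along tool +x, so I'll come in with the half turn, camera toward the robot.

Request:
arm_command([
  {"x": 25,"y": -24,"z": 0,"rx": 0,"ry": 0,"rz": -9},
  {"x": 65,"y": -63,"z": 0,"rx": 0,"ry": 0,"rz": -18},
  {"x": 105,"y": -102,"z": 0,"rx": 0,"ry": 0,"rz": -27},
  {"x": 147,"y": -142,"z": 0,"rx": 0,"ry": 0,"rz": -36},
  {"x": 189,"y": -182,"z": 0,"rx": 0,"ry": 0,"rz": -45},
  {"x": 231,"y": -222,"z": 0,"rx": 0,"ry": 0,"rz": -54},
  {"x": 273,"y": -262,"z": 0,"rx": 0,"ry": 0,"rz": -63},
  {"x": 315,"y": -302,"z": 0,"rx": 0,"ry": 0,"rz": -72},
  {"x": 357,"y": -342,"z": 0,"rx": 0,"ry": 0,"rz": -81},
  {"x": 399,"y": -382,"z": 0,"rx": 0,"ry": 0,"rz": -90},
  {"x": 441,"y": -422,"z": 0,"rx": 0,"ry": 0,"rz": -99},
  {"x": 471,"y": -454,"z": 0,"rx": 0,"ry": 0,"rz": -108},
], hand=1)

```text
clock: 2.8
eef_pos: [0.4867, 0.0194, 0.2089]
orientation: [1.456, 2.784, 0.0]
contact_force: [0.3, -2.0, 0.5]
gripper_width: 1.0
grip_force: 0.0
```

Request:
arm_command([
  {"x": 0,"y": 0,"z": 0,"rx": 0,"ry": 0,"rz": -9},
  {"x": 0,"y": 0,"z": 0,"rx": 0,"ry": 0,"rz": -18},
  {"x": 0,"y": 0,"z": 0,"rx": 0,"ry": 0,"rz": -27},
  {"x": 0,"y": 0,"z": 0,"rx": 0,"ry": 0,"rz": -36},
  {"x": 0,"y": 0,"z": 0,"rx": 0,"ry": 0,"rz": -45},
  {"x": 0,"y": 0,"z": 0,"rx": 0,"ry": 0,"rz": -54},
  {"x": 0,"y": 0,"z": 0,"rx": 0,"ry": 0,"rz": -60},
  {"x": 0,"y": 0,"z": 0,"rx": 0,"ry": 0,"rz": -60},
  {"x": 0,"y": 0,"z": 0,"rx": 0,"ry": 0,"rz": -60},
])

```text
clock: 3.92
eef_pos: [0.486, 0.0172, 0.2089]
orientation: [-0.117, 3.139, 0.0]
contact_force: [0.1, 0.5, 0.5]
gripper_width: 0.999
grip_force: 0.0
```

```bash
python3 - <<'E'
from h import *
p=manip.capture("wrist");cv2.imwrite("pics/wr2.png",p["color"][...,::-1])
for t in ["pair_carrier","pair_carrier_handle","tray","vial_a"]:
    print(t,[(round(s["score"],2),np.round(s["at"],3).tolist()) for s in manip.spot_point(t,p)[:3]])
for c in manip.cut_out("pair_carrier_handle",p)[:1]:
    ys,xs=np.nonzero(c["pixels"]);bx=cv2.boxPoints(cv2.minAreaRect(np.c_[xs,ys].astype(np.float32)))
    print(round(c["score"],2),len(xs),[np.round([*q,*at(p,*q,.107)[:2]],3).tolist() for q in bx])
s=manip.sense();print(s["clock"],s["eef_pos"],s["qpos"])
print(R.from_rotvec(s["orientation"]).as_matrix().round(3))
E
```

```text
pair_carrier []
pair_carrier_handle [(0.9, [0.5, 0.039, 0.097])]
tray [(0.69, [0.495, 0.304, -0.001])]
vial_a [(0.74, [0.523, 0.046, 0.008]), (0.6, [0.475, 0.039, 0.004])]
0.63 1567 [[330.331, 260.538, 0.559, 0.035], [336.573, 143.497, 0.44, 0.03], [353.259, 144.387, 0.44, 0.046], [347.017, 261.428, 0.559, 0.053]]
4.225 [0.48596714 0.0172017  0.20881542] [-1.23300850e-01 -3.60333502e-02  1.63406170e+00  1.14699842e-04
  1.54359092e+00 -1.77092141e+00]
[[-0.997 -0.077 -0.   ]
 [-0.077  0.997  0.   ]
 [ 0.     0.    -1.   ]]
```

View pics/wr2.png

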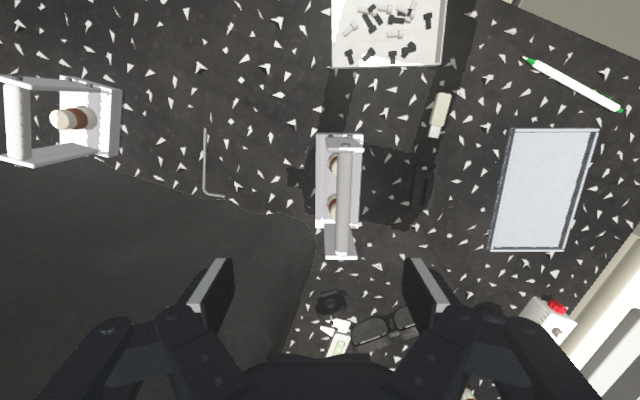

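The wrist view shows the pair carrier's bar from (350,150) to (341,260), the tray corners near (512,128), (599,128), (567,251) and (490,250), and the enclosure left of x≈315. The bar centre is at about (0.500, 0.041), consistent with the other views. I'll centre over it and go down.

Request:
arm_command([
  {"x": -8,"y": 12,"z": 0,"rx": 0,"ry": 0,"rz": 0},
  {"x": -16,"y": 23,"z": 5,"rx": 0,"ry": 0,"rz": 0},
  {"x": -16,"y": 23,"z": 25,"rx": 0,"ry": 0,"rz": 0},
  {"x": -16,"y": 23,"z": 50,"rx": 0,"ry": 0,"rz": 0},
  {"x": -16,"y": 23,"z": 75,"rx": 0,"ry": 0,"rz": 0},
  {"x": -16,"y": 23,"z": 98,"rx": 0,"ry": 0,"rz": 0},
  {"x": -16,"y": 23,"z": 112,"rx": 0,"ry": 0,"rz": 0},
  {"x": -16,"y": 23,"z": 120,"rx": 0,"ry": 0,"rz": 0},
  {"x": -16,"y": 23,"z": 120,"rx": 0,"ry": 0,"rz": 0},
])

```text
clock: 5.35
eef_pos: [0.5002, 0.0416, 0.0888]
orientation: [0.122, -3.139, -0.0]
contact_force: [-0.2, 0.4, 0.2]
gripper_width: 0.996
grip_force: 0.0
```

```bash
python3 - <<'E'
from h import *
p=manip.capture("wrist");cv2.imwrite("pics/wr3.png",p["color"][...,::-1])
for t in ["pair_carrier_handle","tray"]:
    print(t,[(round(s["score"],2),np.round(s["at"],3).tolist()) for s in manip.spot_point(t,p)[:3]])
for c in manip.cut_out("pair_carrier_handle",p)[:1]:
    ys,xs=np.nonzero(c["pixels"]);bx=cv2.boxPoints(cv2.minAreaRect(np.c_[xs,ys].astype(np.float32)))
    print(round(c["score"],2),len(xs),[np.round([*q,*at(p,*q,.107)[:2]],3).tolist() for q in bx])
s=manip.sense();print(s["clock"],s["eef_pos"],s["contact_force"])
E
```

```text
pair_carrier_handle [(0.86, [0.499, 0.039, 0.099])]
tray [(0.61, [0.496, 0.304, -0.001])]
0.88 4306 [[307.0, 144.0, 0.439, 0.031], [334.0, 144.0, 0.438, 0.045], [334.0, 336.0, 0.557, 0.056], [307.0, 336.0, 0.559, 0.039]]
5.55 [0.50050439 0.04137161 0.08950113] [-0.64185691 -0.65239525  0.76066099]
```

View pics/wr3.png

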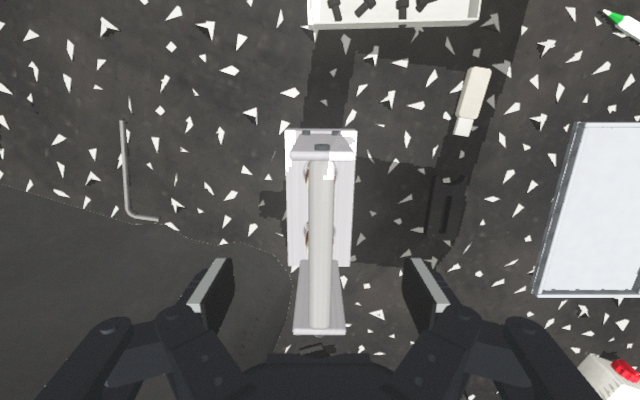

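The bar lies vertical in the image at u≈320, midway between the pads (about 220 and 415) and parallel to them. I'll close on it.

Request:
arm_command([
  {"x": 0,"y": 0,"z": 0,"rx": 0,"ry": 0,"rz": 0},
  {"x": 0,"y": 0,"z": 0,"rx": 0,"ry": 0,"rz": 0},
  {"x": 0,"y": 0,"z": 0,"rx": 0,"ry": 0,"rz": 0},
  {"x": 0,"y": 0,"z": 0,"rx": 0,"ry": 0,"rz": 0},
  {"x": 0,"y": 0,"z": 0,"rx": 0,"ry": 0,"rz": 0},
  {"x": 0,"y": 0,"z": 0,"rx": 0,"ry": 0,"rz": 0},
  {"x": 0,"y": 0,"z": 0,"rx": 0,"ry": 0,"rz": 0},
  {"x": 0,"y": 0,"z": 0,"rx": 0,"ry": 0,"rz": 0},
], hand=-1, newtons=70)

```text
clock: 6.55
eef_pos: [0.5001, 0.0414, 0.0888]
orientation: [0.121, -3.139, -0.0]
contact_force: [-0.4, 0.1, 0.3]
gripper_width: -0.001
grip_force: 0.0
```

```bash
python3 - <<'E'
from h import *
s=manip.sense();print(s["gripper_width"],s["grip_force"],s["eef_pos"])
a=manip.capture("wrist")["color"][100:400,120:520,::-1];b=cv2.resize(manip.capture("side")["color"][120:260,240:420,::-1],(386,300),interpolation=cv2.INTER_CUBIC)
cv2.imwrite("pics/c4.png",np.hstack([a,b]))
E
```

```text
-0.0007849201779217906 0.0 [0.50012055 0.04139574 0.08881384]
```

View pics/c4.png

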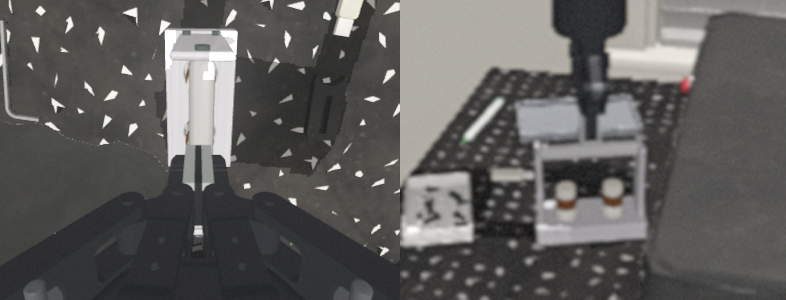

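The fingers have shut fully, and they appear to sit above the bar rather than around it: in the left half the pads cover the bar, and in the right half the tips end near the bar top at (590,140). I'll check the heights by projecting known points into both views.

```bash
cat >> h.py <<'E'
def proj(p,X):
    T=np.array(p["pose"]);c=T[:3,:3].T@(np.array(X)-T[:3,3]);return p["cx"]+p["fx"]*c[0]/-c[2],p["cy"]-p["fy"]*c[1]/-c[2]
E
python3 - <<'E'
from h import *
out=[]
for n,(u0,u1,v0,v1) in (("side",(290,370,130,230)),("wrist",(240,400,200,400))):
    p=manip.capture(n);k=800//(v1-v0)*0.75
    im=cv2.resize(p["color"][v0:v1,u0:u1,::-1],None,fx=600/(v1-v0),fy=600/(v1-v0),interpolation=cv2.INTER_CUBIC);f=600/(v1-v0)
    for z,c in ((.081,(0,0,255)),(.089,(0,255,0)),(.107,(255,0,0)),(.12,(0,255,255))):
        u,v=proj(p,(.5001,.0414,z));print(n,z,round(u,1),round(v,1));cv2.circle(im,(int((u-u0+.5)*f),int((v-v0+.5)*f)),3,c,-1)
    for e in (-.054,.054):
        for z in (.093,.107):
            u,v=proj(p,(.5+e,.0405+e*.07,z));cv2.drawMarker(im,(int((u-u0+.5)*f),int((v-v0+.5)*f)),(255,0,255),0,10)
    out.append(im[:,:400] if n=="wrist" else im[:,:400])
cv2.imwrite("pics/c5.png",np.hstack(out)[:, :800]);print(np.hstack(out).shape)
E
```

```text
side 0.081 327.3 197.1
side 0.089 327.3 194.1
side 0.107 327.3 187.3
side 0.12 327.3 182.3
wrist 0.081 318.0 233.9
wrist 0.089 318.0 239.4
wrist 0.107 317.9 253.8
wrist 0.12 317.9 266.1
(600, 800, 3)
```

View pics/c5.png

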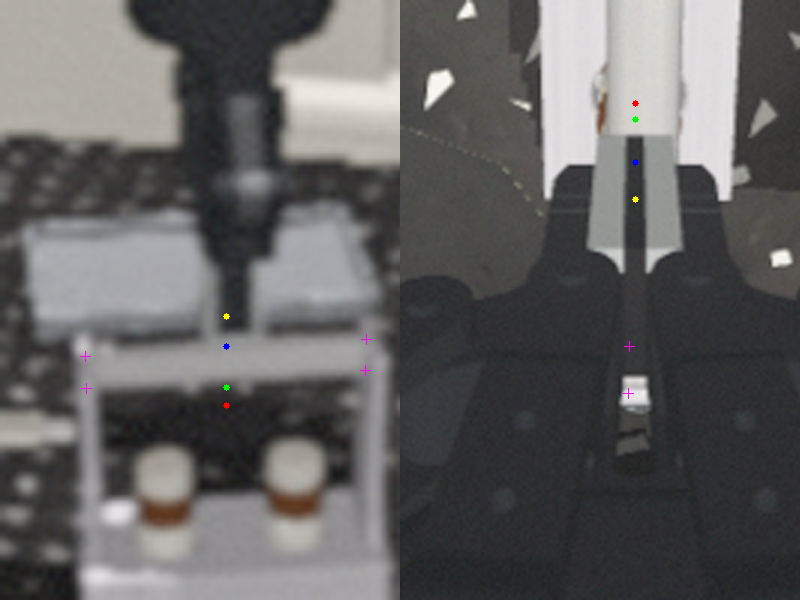

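Both views put the shut fingertips at z≈0.112–0.115, though the stated offsets put them at 0.081. So the fingers reach about 30 mm less than stated, and the bar itself is where I measured it (0.093–0.107). I'll open, lower 30 mm and close again.

Request:
arm_command([
  {"x": 0,"y": 0,"z": 0,"rx": 0,"ry": 0,"rz": 0},
  {"x": 0,"y": 0,"z": 0,"rx": 0,"ry": 0,"rz": 0},
  {"x": 0,"y": 0,"z": 0,"rx": 0,"ry": 0,"rz": 0},
  {"x": 0,"y": 0,"z": 0,"rx": 0,"ry": 0,"rz": 0},
  {"x": 0,"y": 0,"z": 0,"rx": 0,"ry": 0,"rz": 0},
  {"x": 0,"y": 0,"z": 0,"rx": 0,"ry": 0,"rz": 0},
  {"x": 0,"y": 0,"z": 8,"rx": 0,"ry": 0,"rz": 0},
  {"x": 0,"y": 0,"z": 16,"rx": 0,"ry": 0,"rz": 0},
  {"x": 0,"y": 0,"z": 24,"rx": 0,"ry": 0,"rz": 0},
  {"x": 0,"y": 0,"z": 30,"rx": 0,"ry": 0,"rz": 0},
  {"x": 0,"y": 0,"z": 30,"rx": 0,"ry": 0,"rz": 0},
], hand=1)

```text
clock: 8.12
eef_pos: [0.4999, 0.0414, 0.0583]
orientation: [0.121, -3.138, -0.0]
contact_force: [-0.2, -0.3, -0.5]
gripper_width: 1.0
grip_force: 0.0
```

Request:
arm_command([
  {"x": 0,"y": 0,"z": 0,"rx": 0,"ry": 0,"rz": 0},
  {"x": 0,"y": 0,"z": 0,"rx": 0,"ry": 0,"rz": 0},
  {"x": 0,"y": 0,"z": 0,"rx": 0,"ry": 0,"rz": 0},
  {"x": 0,"y": 0,"z": 0,"rx": 0,"ry": 0,"rz": 0},
  {"x": 0,"y": 0,"z": 0,"rx": 0,"ry": 0,"rz": 0},
  {"x": 0,"y": 0,"z": 0,"rx": 0,"ry": 0,"rz": 0},
  {"x": 0,"y": 0,"z": 0,"rx": 0,"ry": 0,"rz": 0},
  {"x": 0,"y": 0,"z": 0,"rx": 0,"ry": 0,"rz": 0},
], hand=-1, newtons=70)

```text
clock: 9.12
eef_pos: [0.5002, 0.0415, 0.059]
orientation: [-0.122, 3.139, 0.0]
contact_force: [-0.6, 2.4, 4.8]
gripper_width: 0.149
grip_force: 69.5
```

```bash
python3 - <<'E'
from h import *
s=manip.sense();print(s["gripper_width"],s["grip_force"],s["eef_pos"],s["contact_force"])
p=manip.capture("wrist");a=p["color"][100:400,120:520,::-1]
q=manip.capture("side");b=cv2.resize(q["color"][120:260,240:420,::-1],(386,300),interpolation=cv2.INTER_CUBIC)
cv2.imwrite("pics/c6.png",np.hstack([a,b]))
print([(round(t["score"],2),np.round(t["at"],3).tolist()) for x in (p,q) for t in manip.spot_point("tray",x)])
E
```

```text
0.1485577321262793 69.4515323638916 [0.5002268  0.04145383 0.05896985] [-0.63411419  2.4157137   4.81642448]
[(0.76, [0.494, 0.302, -0.0]), (0.79, [0.495, 0.306, 0.0])]
```

View pics/c6.png

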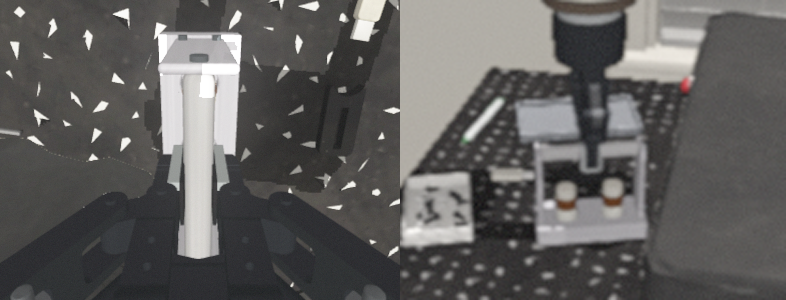

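The grip is good: opening 0.149 matches the 14 mm bar, at 69 N, and the side view shows the finger across the bar at (592,160). I'll lift.

Request:
arm_command([
  {"x": 0,"y": 0,"z": -2,"rx": 0,"ry": 0,"rz": 0},
  {"x": 0,"y": 0,"z": -6,"rx": 0,"ry": 0,"rz": 0},
  {"x": 0,"y": 0,"z": -14,"rx": 0,"ry": 0,"rz": 0},
  {"x": 0,"y": 0,"z": -26,"rx": 0,"ry": 0,"rz": 0},
  {"x": 0,"y": 0,"z": -40,"rx": 0,"ry": 0,"rz": 0},
  {"x": 0,"y": 0,"z": -54,"rx": 0,"ry": 0,"rz": 0},
  {"x": 0,"y": 0,"z": -66,"rx": 0,"ry": 0,"rz": 0},
  {"x": 0,"y": 0,"z": -75,"rx": 0,"ry": 0,"rz": 0},
  {"x": 0,"y": 0,"z": -80,"rx": 0,"ry": 0,"rz": 0},
  {"x": 0,"y": 0,"z": -80,"rx": 0,"ry": 0,"rz": 0},
  {"x": 0,"y": 0,"z": -80,"rx": 0,"ry": 0,"rz": 0},
])

```text
clock: 10.7
eef_pos: [0.4999, 0.0414, 0.1384]
orientation: [0.122, -3.139, -0.0]
contact_force: [-0.1, 0.0, -3.6]
gripper_width: 0.144
grip_force: 68.2
```

```bash
python3 - <<'E'
from h import *
s=manip.sense();print(s["clock"],s["gripper_width"],s["grip_force"],s["eef_pos"],s["contact_force"],s["ft_torque"])
p=manip.capture("wrist")
q=manip.capture("side");b=cv2.resize(q["color"][80:260,240:420,::-1],(500,500),interpolation=cv2.INTER_CUBIC)
cv2.imwrite("pics/c7.png",b)
for x in (p,q):
  for n in ("tray","pair_carrier","pair_carrier_handle"): print(n,[(round(t["score"],2),np.round(t["at"],3).tolist()) for t in manip.spot_point(n,x)])
  c=manip.cut_out("tray",x)
  if c:
    ys,xs=np.nonzero(c[0]["pixels"]);h=cv2.convexHull(np.c_[xs,ys].astype(np.float32))
    a=cv2.approxPolyDP(h,4,True)[:,0]; print([np.round([*k,*at(x,*k,.012)[:2]],3).tolist() for k in a])
E
```

```text
10.7 0.144365882022557 68.23914170265198 [0.49994037 0.04139422 0.13839671] [-0.1374508   0.00622686 -3.58767661] [0.03555508 0.01150223 0.00899226]
tray [(0.67, [0.497, 0.304, -0.001])]
pair_carrier [(0.63, [0.503, 0.035, 0.08])]
pair_carrier_handle []
[[639.0, 119.0, 0.412, 0.342], [639.0, 142.0, 0.433, 0.351], [595.0, 269.0, 0.575, 0.363], [505.0, 269.0, 0.583, 0.261], [500.0, 263.0, 0.576, 0.253], [533.0, 119.0, 0.419, 0.241]]
tray [(0.66, [0.495, 0.303, -0.001])]
pair_carrier [(0.69, [0.499, 0.039, 0.08])]
pair_carrier_handle [(0.81, [0.498, 0.043, 0.18])]
[[349.0, 180.0, 0.573, 0.254], [298.0, 185.0, 0.427, 0.233], [294.0, 169.0, 0.413, 0.336], [346.0, 165.0, 0.574, 0.354]]
```

View pics/c7.png

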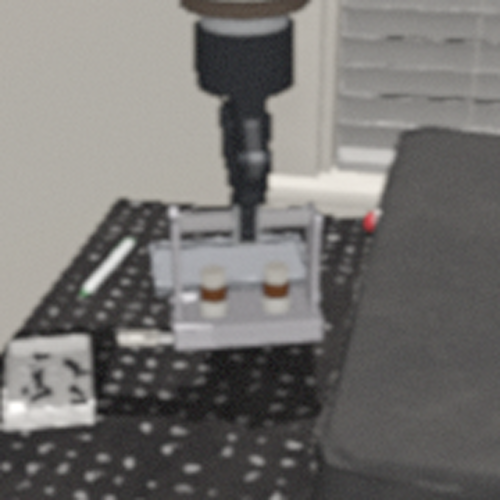

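It hangs level at the right height (bottom ≈0.08), weighs 3.6 N, and both vials are upright at (212,290) and (277,288). The tray centre is at about (0.496, 0.304), so I'll carry it across smoothly.

Request:
arm_command([
  {"x": 0,"y": 4,"z": -2,"rx": 0,"ry": 0,"rz": 0},
  {"x": -1,"y": 15,"z": -6,"rx": 0,"ry": 0,"rz": 0},
  {"x": -2,"y": 34,"z": -12,"rx": 0,"ry": 0,"rz": 0},
  {"x": -4,"y": 62,"z": -17,"rx": 0,"ry": 0,"rz": 0},
  {"x": -6,"y": 95,"z": -20,"rx": 0,"ry": 0,"rz": 0},
  {"x": -8,"y": 131,"z": -20,"rx": 0,"ry": 0,"rz": 0},
  {"x": -10,"y": 167,"z": -20,"rx": 0,"ry": 0,"rz": 0},
  {"x": -12,"y": 201,"z": -20,"rx": 0,"ry": 0,"rz": 0},
  {"x": -14,"y": 229,"z": -20,"rx": 0,"ry": 0,"rz": -0.5},
  {"x": -15,"y": 249,"z": -20,"rx": 0,"ry": 0,"rz": -1},
  {"x": -16,"y": 260,"z": -20,"rx": 0,"ry": 0,"rz": -1},
  {"x": -16,"y": 264,"z": -20,"rx": 0,"ry": 0,"rz": -1},
])

```text
clock: 12.7
eef_pos: [0.4957, 0.3061, 0.1588]
orientation: [0.149, -3.138, 0.0]
contact_force: [0.2, -0.5, -3.6]
gripper_width: 0.152
grip_force: 68.3
```

Request:
arm_command([
  {"x": 0,"y": 0,"z": 0,"rx": 0,"ry": 0,"rz": 0},
  {"x": 0,"y": 0,"z": 0,"rx": 0,"ry": 0,"rz": 0},
])

```text
clock: 12.95
eef_pos: [0.4958, 0.3052, 0.1589]
orientation: [-0.148, 3.138, -0.0]
contact_force: [-0.1, 0.0, -3.4]
gripper_width: 0.148
grip_force: 68.4
```

```bash
python3 - <<'E'
from h import *
s=manip.sense();print(s["clock"],s["grip_force"],s["eef_pos"],s["contact_force"],R.from_rotvec(s["orientation"]).as_matrix().round(3).tolist())
for n in ("wrist","top"):
  x=manip.capture(n);cv2.imwrite(f"pics/{n}8.png",x["color"][...,::-1])
  for m in ("tray","pair_carrier"): print(n,m,[(round(t["score"],2),np.round(t["at"],3).tolist()) for t in manip.spot_point(m,x)])
E
```

```text
12.95 68.35833549499512 [0.49583217 0.30521752 0.15892733] [-0.11050322  0.02612608 -3.35922065] [[-0.996, -0.094, 0.0], [-0.094, 0.996, -0.0], [-0.0, -0.0, -1.0]]
wrist tray []
wrist pair_carrier [(0.5, [0.496, 0.301, 0.199])]
top tray [(0.67, [0.498, 0.311, 0.003]), (0.67, [0.493, 0.304, 0.201])]
top pair_carrier [(0.47, [0.496, 0.3, 0.099])]
```

View pics/wrist8.png

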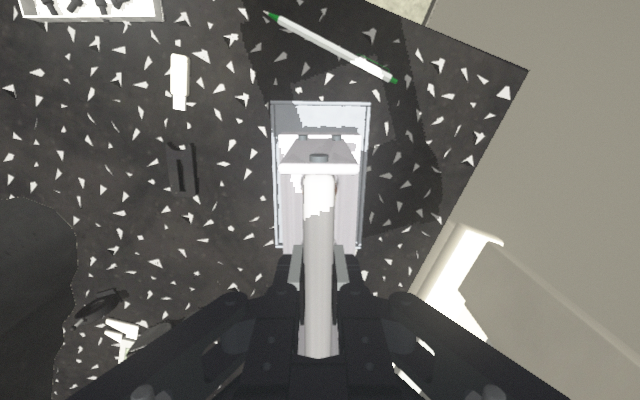

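The tray rim shows at (271,102)–(370,102) and down to (276,247)–(362,246). The carrier is centred over it and parallel, both about column 320, so I'll lower it.

Request:
arm_command([
  {"x": 0,"y": 0,"z": 4,"rx": 0,"ry": 0,"rz": 0},
  {"x": 0,"y": 0,"z": 14,"rx": 0,"ry": 0,"rz": 0},
  {"x": 0,"y": 0,"z": 28,"rx": 0,"ry": 0,"rz": 0},
  {"x": 0,"y": 0,"z": 42,"rx": 0,"ry": 0,"rz": 0},
  {"x": 0,"y": 0,"z": 56,"rx": 0,"ry": 0,"rz": 0},
  {"x": 0,"y": 0,"z": 68,"rx": 0,"ry": 0,"rz": 0},
  {"x": 0,"y": 0,"z": 77,"rx": 0,"ry": 0,"rz": 0},
  {"x": 0,"y": 0,"z": 84,"rx": 0,"ry": 0,"rz": 0},
  {"x": 0,"y": 0,"z": 89,"rx": 0,"ry": 0,"rz": 0},
  {"x": 0,"y": 0,"z": 92,"rx": 0,"ry": 0,"rz": 0},
  {"x": 0,"y": 0,"z": 94,"rx": 0,"ry": 0,"rz": 0},
  {"x": 0,"y": 0,"z": 94,"rx": 0,"ry": 0,"rz": 0},
])

```text
clock: 14.75
eef_pos: [0.4957, 0.3058, 0.0649]
orientation: [-0.149, 3.138, 0.0]
contact_force: [-0.7, 0.6, -2.9]
gripper_width: 0.148
grip_force: 68.3
```

Request:
arm_command([
  {"x": 0,"y": 0,"z": 0.5,"rx": 0,"ry": 0,"rz": 0},
  {"x": 0,"y": 0,"z": 1,"rx": 0,"ry": 0,"rz": 0},
  {"x": 0,"y": 0,"z": 1,"rx": 0,"ry": 0,"rz": 0},
])

```text
clock: 15.12
eef_pos: [0.4957, 0.3058, 0.0638]
orientation: [0.149, -3.138, -0.0]
contact_force: [-0.7, -0.5, -2.2]
gripper_width: 0.149
grip_force: 68.4
```

Request:
arm_command([
  {"x": 0,"y": 0,"z": 0.5,"rx": 0,"ry": 0,"rz": 0},
  {"x": 0,"y": 0,"z": 1,"rx": 0,"ry": 0,"rz": 0},
  {"x": 0,"y": 0,"z": 1,"rx": 0,"ry": 0,"rz": 0},
])

```text
clock: 15.5
eef_pos: [0.4957, 0.3059, 0.063]
orientation: [-0.149, 3.138, 0.0]
contact_force: [-1.2, 0.6, -0.9]
gripper_width: 0.152
grip_force: 68.8
```

Contact is starting, since the load has dropped from 3.4 N to 0.9 N. I'll press slightly further and check.

Request:
arm_command([
  {"x": 0,"y": 0,"z": 0.4,"rx": 0,"ry": 0,"rz": 0},
  {"x": 0,"y": 0,"z": 0.7,"rx": 0,"ry": 0,"rz": 0},
  {"x": 0,"y": 0,"z": 0.7,"rx": 0,"ry": 0,"rz": 0},
])

```text
clock: 15.88
eef_pos: [0.4957, 0.3062, 0.0629]
orientation: [-0.149, 3.138, 0.001]
contact_force: [-4.3, 1.0, 8.1]
gripper_width: 0.149
grip_force: 70.0
```

```bash
python3 - <<'E'
from h import *
q=manip.capture("side");cv2.imwrite("pics/c9.png",cv2.resize(q["color"][120:220,260:380,::-1],(720,600),interpolation=cv2.INTER_CUBIC))
for m in ("tray","pair_carrier","pair_carrier_handle","vial_a"): print(m,[(round(t["score"],2),np.round(t["at"],3).tolist()) for t in manip.spot_point(m,q)])
E
```

```text
tray [(0.85, [0.496, 0.305, 0.002])]
pair_carrier [(0.56, [0.496, 0.306, -0.0])]
pair_carrier_handle [(0.66, [0.495, 0.311, 0.108])]
vial_a [(0.55, [0.471, 0.303, 0.006]), (0.55, [0.522, 0.312, 0.004])]
```

View pics/c9.png

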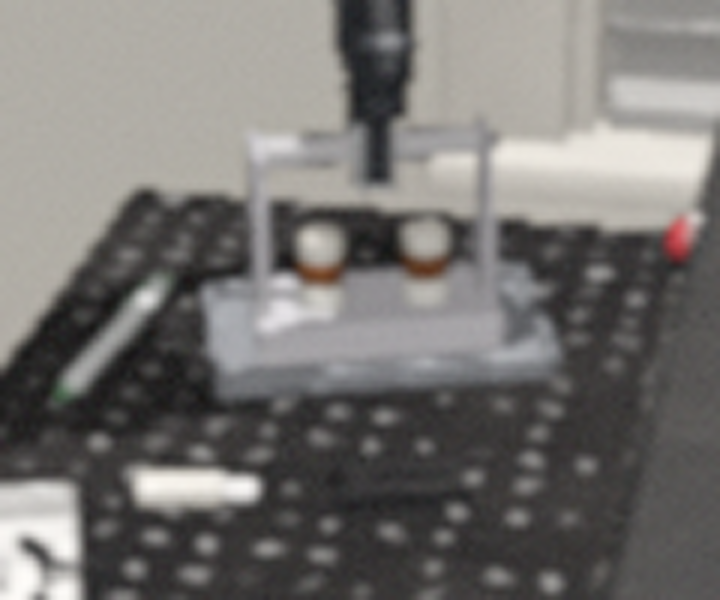

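The carrier is on the tray floor (8 N push, position matches the tray centre) with both vials upright at (320,265) and (425,262). I'll release and retreat straight up.

Request:
arm_command([
  {"x": 0,"y": 0,"z": 0,"rx": 0,"ry": 0,"rz": 0},
  {"x": 0,"y": 0,"z": 0,"rx": 0,"ry": 0,"rz": 0},
  {"x": 0,"y": 0,"z": 0,"rx": 0,"ry": 0,"rz": 0},
  {"x": 0,"y": 0,"z": 0,"rx": 0,"ry": 0,"rz": 0},
  {"x": 0,"y": 0,"z": 0,"rx": 0,"ry": 0,"rz": 0},
  {"x": 0,"y": 0,"z": 0,"rx": 0,"ry": 0,"rz": 0},
  {"x": 0,"y": 0,"z": 0,"rx": 0,"ry": 0,"rz": 0},
  {"x": 0,"y": 0,"z": 0,"rx": 0,"ry": 0,"rz": 0},
], hand=1)

```text
clock: 17.12
eef_pos: [0.4957, 0.3059, 0.0622]
orientation: [-0.149, 3.138, 0.0]
contact_force: [0.2, -0.6, -0.0]
gripper_width: 1.0
grip_force: 0.0
```

Request:
arm_command([
  {"x": 0,"y": 0,"z": -5,"rx": 0,"ry": 0,"rz": 0},
  {"x": 0,"y": 0,"z": -15,"rx": 0,"ry": 0,"rz": 0},
  {"x": 0,"y": 0,"z": -30,"rx": 0,"ry": 0,"rz": 0},
  {"x": 0,"y": 0,"z": -50,"rx": 0,"ry": 0,"rz": 0},
  {"x": 0,"y": 0,"z": -75,"rx": 0,"ry": 0,"rz": 0},
  {"x": 0,"y": 0,"z": -100,"rx": 0,"ry": 0,"rz": 0},
  {"x": 0,"y": 0,"z": -120,"rx": 0,"ry": 0,"rz": 0},
  {"x": 0,"y": 0,"z": -130,"rx": 0,"ry": 0,"rz": 0},
  {"x": 0,"y": 0,"z": -130,"rx": 0,"ry": 0,"rz": 0},
  {"x": 0,"y": 0,"z": -130,"rx": 0,"ry": 0,"rz": 0},
])

```text
clock: 18.38
eef_pos: [0.4954, 0.3057, 0.1914]
orientation: [0.149, -3.137, 0.0]
contact_force: [-0.2, 0.1, -0.2]
gripper_width: 1.001
grip_force: 0.0
```

```bash
python3 - <<'E'
from h import *
p=manip.capture("wrist");q=manip.capture("side")
a=p["color"][60:360,140:500,::-1];b=cv2.resize(q["color"][130:260,260:416,::-1],(360,300),interpolation=cv2.INTER_CUBIC)
cv2.imwrite("pics/c10.png",np.hstack([a,b]))
for x in (p,q):
  for m in ("tray","pair_carrier","pair_carrier_handle","vial_a"): print(m,[(round(t["score"],2),np.round(t["at"],3).tolist()) for t in manip.spot_point(m,x)])
s=manip.sense();print(s["clock"],s["eef_pos"],s["contact_force"],s["gripper_width"])
E
```

```text
tray []
pair_carrier [(0.75, [0.498, 0.3, 0.003])]
pair_carrier_handle [(0.79, [0.497, 0.304, 0.104])]
vial_a [(0.65, [0.517, 0.308, 0.012]), (0.61, [0.469, 0.303, 0.007])]
tray [(0.61, [0.497, 0.302, -0.0])]
pair_carrier [(0.7, [0.494, 0.304, 0.004])]
pair_carrier_handle [(0.58, [0.493, 0.311, 0.108])]
vial_a [(0.44, [0.522, 0.311, 0.004]), (0.43, [0.471, 0.306, 0.01]), (0.22, [0.441, -0.257, -0.002])]
18.875 [0.49566801 0.30579546 0.19206662] [-0.50640066 -0.570755    0.14510402] 1.000147430591509
```

View pics/c10.png

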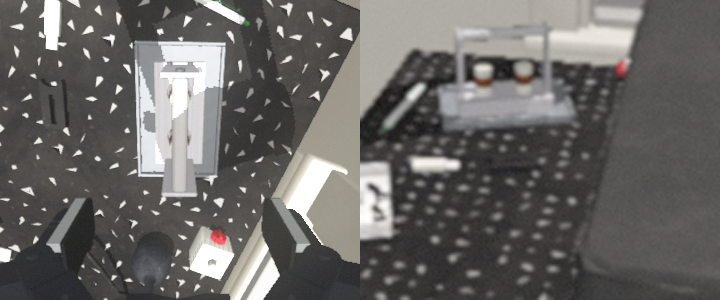

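The carrier stands flat inside the tray, parallel to it, with both vials upright at (484,75) and (523,75). The gripper is open and clear above.

```bash
python3 -c "
from bench import manip
print(manip.close_job())"
```

```text
the job is handed in; nothing more can be done
None
```

The two-vial carrier is standing flat in the tray, lengthwise, with both vials upright and the gripper open and clear above it. I handed the job in at about 19 s, and the single carrier was left where it was. The first close missed the bar because the fingers reach about 30 mm less than stated, so I lowered the gripper and gripped again.

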